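Clear a slab and lay a T-square on its scored line

TASK

Clear the slab: put the wooden rib that lies across the scored line flat on the round bat, and stand the small cup from in front of the slab upright on the bat too. Then take the T-shaped square off its sloping rest and lay it on the slab, blade flat on top, its wooden stock flush against the slab's front edge over its whole length and the left edge of the blade (seen from the robot) along the scored line, ready for marking. Set things down, do not drop them, and leave the other things on the table where they stand.

Things in the scene. Friction and masses are not known exactly. Their poses are not given: they have to be found in the camera images.
- slab: Grey cast slab, 170 (x) x 220 (y) x 30 mm high, fixed. Origin: centre of its underside; x points from its front edge to its back, z up. The flat upright front face is at x = -85 mm, y from -110 to +110 mm; the top is at z = 30 mm.
- scored_line: Thin dark straight line scored across the slab's top from front to back, 2 mm wide and fixed in the slab. Origin: where the middle of the line meets the slab's front edge, on the slab's top surface; x runs along the line to the back (same directions as the slab's axes). It lies 0 to 60 mm to the +y side of the slab's middle.
- rest: Fixed plywood rest (lectern), 175 x 140 x 118 mm, its sloping plate rising at 28 degrees towards its +x; the square lies on it, x up the slope, z square to it. Origin: centre of underside. A lip 9 mm high (square to the slope) and 8 mm thick runs along the low end, just below the square's stock; a 10 mm high strip across the plate carries the blade.
- tee_square: T-shaped square, 0.12 kg. Wooden stock (crossbar) 20 (x) x 110 (y) x 30 (z) mm; origin: centre of its underside. Steel blade, 3 mm thick and 30 mm wide, leaves the middle of the stock's inner face (x = 10 mm) and reaches to x = 160; it takes y = -15 to 15 and z = 10 to 13 mm. Centre of mass (33, 0, 13) mm. Starts on the rest; when laid, its axes point as the slab's do.
- stock_left (a point): Point near the left end of the stock's inner face (the face that bears on the slab's edge): (10, 50, 5) mm in the square's frame. When laid, the stock hangs 10 mm below the slab's top and stands 20 mm above it.
- stock_right (a point): Point near the right end of the stock's inner face: (10, -50, 5) mm in the square's frame.
- blade_root (a point): Point on the lower left edge of the blade close to the stock: (12, 15, 10) mm in the square's frame.
- blade_tip (a point): Lower left corner of the blade's far end: (160, 15, 10) mm in the square's frame.
- bat: Round flat plywood bat, 204 mm across and 10 mm thick, fixed. Origin: centre of its underside; its top is at z = 10 mm. The rest and the bat stand one on either side of the slab, either way round.
- cup: Small plain terracotta cup, 43 mm across at the rim, 63 mm high, narrower below; origin: centre of its underside. Starts upright on the table just in front of the slab's front edge.
- rib: Flat wooden potter's rib, half-moon outline: 40 (x) x 104 (y) x 8 (z) mm; origin: centre of its underside. Starts flat on the slab across the scored line; it can be pinched across its 40 mm.
- small_bowl: Bystander: small round clay bowl, 60 mm across, 42 mm high, standing on the bat, its middle about 60 mm from the bat's centre; origin: centre of its underside.
- paint_pot: Bystander: paint pot, 60 mm across, 46 mm high, standing on the back of the slab at its -y end; origin: centre of its underside.
- tall_vase: Bystander: tall vase, 85 mm across, 136 mm high, near the front right of the table; origin: centre of its underside.
- beaker: Bystander: clay beaker, 68 mm across, 99 mm high, near the front left of the table; origin: centre of its underside.
- slip_pot: Bystander: pot, 70 mm across, 55 mm high, standing behind the slab; origin: centre of its underside.

How it is judged:
On the way, in this order (a step that is already met when the one before it is completed fails the run):
1. the rib lies flat and the cup stands upright on the round bat, both at rest (horizontal distance between cup and bat below 0.082 m and z of cup in the frame of bat between 0.006 and 0.014 m and angle between each of cup, rib's own z axis and vertical below 0.1 rad and linear speed of each of cup, rib below 0.02 m/s and horizontal distance between rib and bat below 0.07 m and z of rib in the frame of bat between 0.006 and 0.014 m), for 0.2 s.
2. the square lies on the slab, stock flush with the front edge and blade on the line (x of stock_left in the frame of slab between -0.0875 and -0.0825 m and x of stock_right in the frame of slab between -0.0875 and -0.0825 m and y of blade_root in the frame of scored_line between -0.003 and 0.003 m and z of blade_root in the frame of scored_line between -0.002 and 0.002 m and y of blade_tip in the frame of scored_line between -0.003 and 0.003 m and z of blade_tip in the frame of scored_line between -0.002 and 0.002 m and linear speed of tee_square below 0.01 m/s), for 0.2 s.
At the end, for the whole second after the job is handed in: Cup upright on the bat (middle within 82 mm of its centre), rib flat on it (within 70 mm); square at rest on the slab: both marked points of the stock within 2.5 mm of the front edge, blade edge within 3 mm of the line at root and tip, and within 2 mm of the slab's top (all of step 1 and all of step 2); the robot touches nothing.
It fails at once if a bystander (bowl, paint pot, vase, beaker or slip pot) is moved more than 20 mm (distance of any of small_bowl, paint_pot, tall_vase, beaker, slip_pot from where it was at the start of the episode above 0.02 m).
It fails at once if a bystander is tipped over (angle between any of small_bowl, paint_pot, tall_vase, beaker, slip_pot's own z axis and vertical above 0.35 rad).
It fails at once if the cup, the rib or the square falls freely faster than 0.65 m/s (a drop of some 20 mm) ((linear speed of cup above 0.65 m/s and contact force between the fingers and cup below 0.02 N) or (linear speed of rib above 0.65 m/s and contact force between the fingers and rib below 0.02 N) or (linear speed of tee_square above 0.65 m/s and contact force between the fingers and tee_square below 0.02 N)).
It also fails if it takes over 72 s, if anything falls off the work surface, if the arm or the gripper's body presses on something with over 40 N, if the wrist force passes 120 N, or if a joint passes its speed limit or range.

ROBOT

A 7-joint arm with a two-finger parallel gripper is mounted at the origin on a cart in front of the work surface, level with it; the furniture and walls round the work are solid. World frame = base frame: x ahead of the robot, y to its left, z up, the work surface at z = 0. Lengths are in m, angles in rad, forces in N, time in s.
With the tool pointing down it reaches from about 0.425 to 0.95 m from the base axis. Payload 4.7 kg.
Tool frame: the origin (TCP) lies midway between the tips of the shut fingers; the grasp point (between the pads) lies 19 mm behind it; z points along the fingers, y is the line along which they close (so a half turn about z gives the same grasp; the last joint's range is limited). The gripper opens to 85 mm and grips with 20 to 120 N. Pads are 22 mm wide; open, the fingers measure 114 mm over their backs; the gripper's body (76 mm by 85 mm) begins 54 mm behind the grasp point. The pads swing forward as they close: fully open they stand 13 mm farther back than shut.
Start: joints at [1.2, 0.469, -0.049, 1.532, 0.024, 1.141, -0.082], TCP at [0.226, -0.636, 0.231] pointing down, gripper open.
Joint ranges: [-2.59, 2.59], [-0.33, 1.99], [-1.39, 1.29], [0.1, 2.45], [-1.04, 4.18], [0.21, 1.99], [-2.66, 2.66]. Speed limits (rad/s): [2.57, 2.57, 3.14, 3.14, 3.14, 3.14, 3.14].

INTERFACE

Orientations are given as a 3x3 rotation matrix whose columns are the frame's x, y, z axes.
In Python, from rig import arm, telemetry, viewer, finish_job, spotter gives the robot as it stands. Calls block until the motion is done:
- arm.movep(position, orientation): joint-space move of the TCP to a pose.
- arm.move_l(position, attitude=None, feed=0.15, until_force=None): straight line of the TCP; attitude=None keeps the orientation; feed is the mean speed in m/s. With until_force (N) it stops when the force on the tool has changed by that much, and returns True; else False.
- arm.move_joints(angles): joint-space move.
- arm.command_gripper(opening, newtons=None): finger opening in m; newtons is the grip in N (None keeps the last); returns when the fingers have stopped.
- arm.sleep(seconds).
- arm.inverse_kinematics(position, orientation): joint angles nearest the present ones, or None.
- telemetry.sense(): the state.
- viewer.camera(name): name is "side" or "top" or "wrist"; returns (picture, depth): 384x512x3 uint8, red, green, blue; 384x512 float32, m along the optical axis (not along the pixel's ray), 0 where there is no reading.
- viewer.camera_params(name): a dict with "K" (3x3 intrinsics, pixels), "dist" ([k1, k2, p1, p2, k3] as OpenCV has them; the pictures are not rectified), "position" and "rotation" of the camera in the world; the wrist camera has in their place "tool_from_camera" (4x4, takes a point from camera to tool coordinates, whose origin is the TCP and whose axes are the flange's). Camera axes: x right, y down, z forward; pixel columns grow to the right and rows downward; lengths in m; the calibration is good to about 2 mm. A picture is of the moment at which its call begins: read the wrist's pose just before it. camera_params takes no time and is no camera call.
A pose or a line that the arm cannot do raises arm.Unreachable and nothing moves.
- finish_job(): hands the job in; it is judged then, once.
Trained networks look in the newest picture that a camera, given by its name, has taken for a name from the list of things; names that differ only in an ending like _2 or _b are one class to them, and where a whole thing is asked for, a point or a joint stands for the part that bears it (a point fixed in the world has none). Each returns a list of dicts, best first, with "score" (0 to 1); they miss things now and then, are a little off and sometimes report something else, mostly with a low value. They report only what shows in the picture. A call takes as long as a camera call.
- spotter.spot_in(camera, name): "position" ([x, y, z] in m, in world coordinates, good to about 4 mm: the middle of the surface that is visible of it).
- spotter.regions_of(camera, name): "region" (384x512 bool, what is visible of it).
- spotter.tip_of(camera, name): "position" ([x, y, z] in m, in world coordinates, good to about 4 mm: a listed point, or the origin of a listed thing).
The state is a dict: "time_s": time; "joint_pos": joint angles; "qd": joint speeds; "joint_efforts": joint torques, N m; "position": TCP position; "tcp_rot": TCP orientation; "wrist_force": force on the tool from outside, world axes, zero at the start; "ft_torque": the same for the moment, N m; "finger_gap": finger opening in m; "gripper_force": force on a finger pad.
Only numpy, scipy, OpenCV 4.12 (cv2) and the standard library are available. Lean on these libraries where they do the work, as an engineer would, in place of code of your own. Each camera call takes 0.05 s, during which the arm holds its last target. There are 200 camera calls.

## Working session

There is one attempt and no reset: what is moved stays moved. The work goes in short steps, each a Python script; the robot and the scene stay as the last script left them, time stands still between calls to the robot, and variables do not carry over. Pictures are saved under pics/ and viewed, at most 13 in all, crops included, and the job is handed in when it is done.

```bash
ls; mkdir -p pics; python3 - <<'E'
from rig import arm, telemetry, viewer, spotter
import cv2,numpy as np
s=telemetry.sense();print(s["time_s"],s["position"],s["tcp_rot"],s["finger_gap"])
for c in ["top","side"]:
    p,d=viewer.camera(c);cv2.imwrite(f"pics/{c}0.png",p[:,:,::-1]);np.savez(f"pics/{c}0.npz",p=p,d=d)
    q=viewer.camera_params(c);print(c,{k:np.round(v,3).tolist() for k,v in q.items()})
for n in "slab scored_line rest tee_square stock_left stock_right blade_root blade_tip bat cup rib small_bowl paint_pot tall_vase beaker slip_pot".split():
    for c in ["top","side"]:
        print(n,c,[(np.round(r["position"],3).tolist(),round(r["score"],2)) for r in spotter.tip_of(c,n)[:2]])
print(viewer.camera_params("wrist"))
E
```

```text
pics
rig.py
0.0 [ 0.22606742 -0.63540077  0.23024141] [[ 9.42132548e-01  3.35239789e-01 -7.38712483e-04]
 [ 3.35240593e-01 -9.42130758e-01  1.83823788e-03]
 [-7.97132706e-05 -1.97951015e-03 -9.99998038e-01]] 0.08524033636483243
top {'K': [[468.31, 0.0, 253.867], [0.0, 468.31, 183.012], [0.0, 0.0, 1.0]], 'dist': [-0.074, 0.0, 0.0, 0.0, 0.0], 'position': [0.36, 0.012, 1.476], 'rotation': [[0.021, -0.99, 0.141], [-1.0, -0.022, -0.005], [0.008, -0.14, -0.99]]}
side {'K': [[439.496, 0.0, 255.464], [0.0, 439.496, 192.743], [0.0, 0.0, 1.0]], 'dist': [-0.01, 0.0, 0.0, 0.0, 0.0], 'position': [1.147, -0.468, 1.336], 'rotation': [[0.612, 0.68, -0.404], [0.791, -0.517, 0.328], [0.013, -0.52, -0.854]]}
slab top [([0.511, -0.279, 0.04], 0.54)]
slab side [([0.619, -0.014, 0.002], 0.83), ([0.68, -0.085, 0.03], 0.23)]
scored_line top []
scored_line side []
rest top [([0.58, -0.332, -0.002], 0.91), ([0.586, 0.338, 0.0], 0.56)]
rest side [([0.577, -0.33, -0.002], 0.71), ([0.6, -0.032, 0.03], 0.54)]
tee_square top [([0.502, -0.328, 0.034], 0.89), ([0.627, -0.01, -0.001], 0.29)]
tee_square side [([0.505,
[... 1175 characters left out ...]
]
slip_pot top []
slip_pot side [([0.772, 0.007, 0.001], 0.65), ([0.594, 0.334, -0.001], 0.47)]
{'K': array([[325.74611622,   0.        , 253.15159195],
       [  0.        , 325.74611622, 191.76075129],
       [  0.        ,   0.        ,   1.        ]]), 'dist': array([-0.07359245,  0.        ,  0.        ,  0.        ,  0.        ]), 'tool_from_camera': array([[ 1.22348564e-03, -9.55383128e-01, -2.95366861e-01,
         7.49340966e-02],
       [ 9.99998486e-01,  8.03446997e-04,  1.54345035e-03,
        -7.70986298e-04],
       [-1.23727480e-03, -2.95368302e-01,  9.55382664e-01,
        -1.42614866e-01],
       [ 0.00000000e+00,  0.00000000e+00,  0.00000000e+00,
         1.00000000e+00]])}
```

View pics/top0.png

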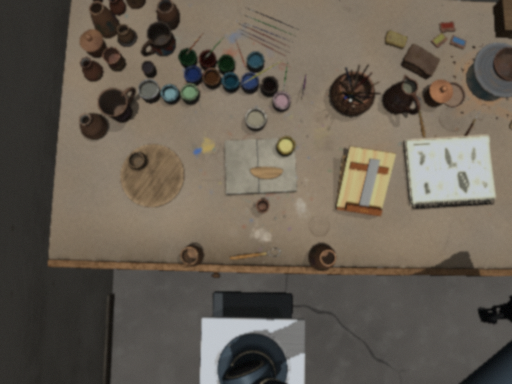

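View pics/side0.png

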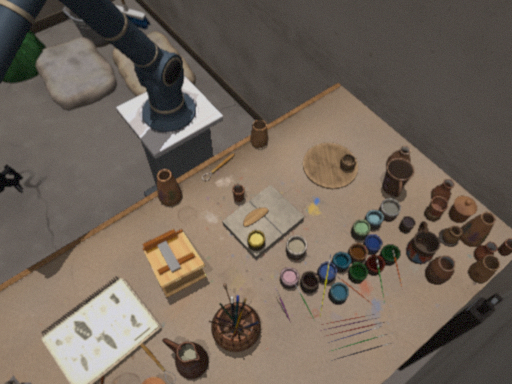

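The top view shows the slab at (260,166) with the rib at (267,172), the cup at (262,205), the bat at (153,175) with its bowl at (138,160), and the rest with the square at (366,181). The side view agrees. Next I'll check reachability and take closer wrist views.

```bash
cat > h.py <<'E'
from rig import arm, telemetry, viewer, spotter, finish_job
import cv2, numpy as np
from scipy.spatial.transform import Rotation as Ro
def down(a):            # tool down; finger closing axis (tool y) at world angle a
    y=np.array([np.cos(a),np.sin(a),0]); z=np.array([0,0,-1.]); return np.c_[np.cross(y,z),y,z]
def cam(c):             # shot -> picture, depth, params, world pose
    s=telemetry.sense(); p,d=viewer.camera(c); q=viewer.camera_params(c)
    if c=="wrist":
        T=q["tool_from_camera"]; R=s["tcp_rot"]@T[:3,:3]; t=s["tcp_rot"]@T[:3,3]+s["position"]
    else: R,t=np.array(q["rotation"]),np.array(q["position"])
    return p,d,(np.array(q["K"]),np.array(q["dist"]),R,t)
def rays(uv,C):
    n=cv2.undistortPoints(np.float64(uv).reshape(-1,1,2),C[0],C[1])[:,0]
    return np.c_[n,np.ones(len(n))]@C[2].T
def onplane(uv,C,z): r=rays(uv,C); return C[3]+r*((z-C[3][2])/r[:,2])[:,None]
def cloud(d,C,m=None):
    v,u=np.nonzero((d>0)&(m if m is not None else True)); return C[3]+rays(np.c_[u,v],C)*d[v,u][:,None], (u,v)
def proj(P,C): return cv2.projectPoints(np.float64(P).reshape(-1,1,3),cv2.Rodrigues(C[2].T)[0],-C[2].T@C[3],C[0],C[1])[0][:,0]
def st(): s=telemetry.sense(); return round(s["time_s"],2),np.round(s["position"],4),np.round(s["wrist_force"],1),round(s["finger_gap"],4),round(s["gripper_force"],1)
def save(c,name):
    p,d,C=cam(c); cv2.imwrite(f"pics/{name}.png",p[:,:,::-1]); np.savez(f"pics/{name}.npz",p=p,d=d,K=C[0],D=C[1],R=C[2],t=C[3]); return p,d,C
E
python3 - <<'E'
from h import *
for a in [0,np.pi]:
  for nm,p in [("slab",[.56,0,.3]),("stock",[.524,0,.04]),("rib",[.595,-.03,.03])]:
    q=arm.inverse_kinematics(p,down(a)); print(a,nm,None if q is None else np.round(q,2))
th=np.radians(28);yaw=-.16
Rr=Ro.from_euler("ZY",[yaw,-th]).as_matrix()
for sgn in [1,-1]:
  R=np.c_[sgn*-Rr[:,1],sgn*Rr[:,0],-Rr[:,2]]; R[:,0]=np.cross(R[:,1],R[:,2])
  for h in [0.02,.1,.2]:
    q=arm.inverse_kinematics(np.array([.502,-.33,.034])+Rr[:,2]*h,R); print(sgn,h,None if q is None else np.round(q,2))
print(np.round(down(0),1))
for a in [np.pi/4,-3*np.pi/4,3*np.pi/4,-np.pi/4]: 
    q=arm.inverse_kinematics([.57,.32,.03],down(a));print(a,None if q is None else np.round(q,2))
E
```

```text
0 slab [ 0.5   0.31 -0.72  1.69  0.21  1.23 -0.27]
0 stock [ 0.35  0.55 -0.56  2.03  0.45  0.69 -0.49]
0 rib [ 0.4   0.66 -0.58  1.86  0.5   0.77 -0.45]
3.141592653589793 slab [ 0.84  0.53 -1.31  1.67  0.52  1.35  2.59]
3.141592653589793 stock [-0.85  0.79  1.11  2.09 -0.95  0.89 -2.32]
3.141592653589793 rib [-0.74  0.9   1.1   1.93 -0.99  0.99 -2.29]
1 0.02 [ 1.4   0.7  -1.01  2.16  1.37  0.36 -0.77]
1 0.1 [ 1.14  0.34 -0.56  2.2  -0.21  0.22  0.68]
1 0.2 [ 1.12  0.1  -0.42  2.2  -0.47  0.47  0.93]
-1 0.02 [ 1.5   0.83 -1.19  2.15  1.46  0.52  2.34]
-1 0.1 [ 0.7   0.29 -0.05  2.22 -0.84  0.29 -1.87]
-1 0.2 [ 0.73  0.08 -0.01  2.21 -0.56  0.49 -2.13]
[[-0.  1.  0.]
 [ 1.  0.  0.]
 [ 0.  0. -1.]]
0.7853981633974483 [ 0.08  0.93 -1.05  1.7   0.91  1.08 -0.49]
-2.356194490192345 [-1.06  0.77  0.72  1.78 -0.65  0.85 -2.39]
2.356194490192345 [ 0.14  1.02 -1.19  1.7   1.03  1.18  1.02]
-0.7853981633974483 [-0.13  0.76 -0.66  1.72  0.58  0.88 -1.83]
```

```bash
python3 - <<'E'
from h import *
p0=telemetry.sense()["position"]
arm.move_l([p0[0]+.1,p0[1]+.02,.33],feed=.3)
arm.movep([.58,-.02,.30],down(0)); arm.sleep(.3); print(st())
p,d,C=save("wrist","w0")
for n in ["rib","cup","slab","paint_pot"]:
    r=spotter.tip_of("wrist",n)[:2]; print(n,[(np.round(x["position"],4),round(x["score"],2)) for x in r])
    m=spotter.regions_of("wrist",n)[:1]
    if m:
        m=m[0]["region"]; P,_=cloud(d,C,cv2.erode(m.astype(np.uint8),np.ones((3,3)))>0); print("  z med",np.median(P,0).round(4))
        (c,sz,an)=cv2.minAreaRect(np.float32(onplane(np.argwhere(m)[:,::-1],C,{"rib":.038,"slab":.03,"cup":.063,"paint_pot":.076}[n])[:,:2]*1000)); print("  rect",np.round(c,1),np.round(sz,1),an)
E
```

```text
(4.93, array([ 0.5801, -0.0203,  0.3   ]), array([-0.2,  0.8, -0.1]), 0.0856, 0.0)
rib [(array([ 0.5971, -0.0277,  0.0342]), 0.92)]
  z med [ 0.6014 -0.0266  0.0385]
  rect [599.5 -29.9] [ 40.7 103.2] 1.620083212852478
cup [(array([ 4.969e-01, -1.810e-02, -3.000e-04]), 0.78)]
  z med [ 0.4901 -0.0231  0.0399]
  rect [498.  -16.2] [50.5 40.4] 42.303314208984375
slab [(array([ 0.6241, -0.01  , -0.0014]), 0.83)]
  z med [0.6245 0.0193 0.0301]
  rect [622.5 -10. ] [169.9 220.1] 3.9680233001708984
paint_pot [(array([ 0.6821, -0.0881,  0.0339]), 0.72)]
  z med [ 0.6793 -0.0845  0.06  ]
  rect [675.4 -80.2] [54.7 72. ] 46.54890441894531
```

View pics/w0.png

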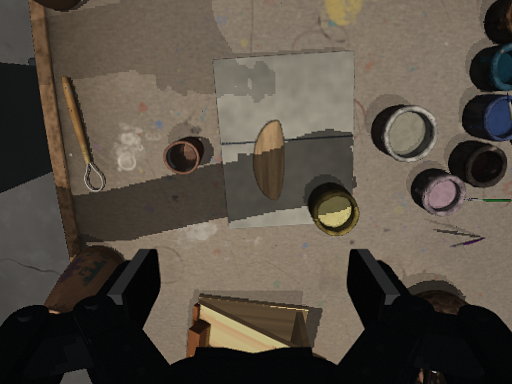

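The wrist view shows the rib at (269,159) across the scored line, which runs from (222,143) to (352,134). The cup is at (183,155) and the paint pot at (334,209). The slab rectangle fit gives 169.9 x 220.1 mm, yaw 4°. Next is the rib.

```bash
python3 - <<'E'
from h import *
R=down(np.radians(1.6)); c=np.array([.5995,-.0299])
arm.command_gripper(.052,40)
arm.movep([*c,.10],R)
arm.move_l([*c,.05],feed=.1)
t=arm.move_l([*c,.015],feed=.02,until_force=4); s=st(); print(t,s)
arm.move_l([*c,s[1][2]+.0025],feed=.03)
arm.command_gripper(.0,40); print(st())
arm.move_l([*c,.20],feed=.15); print(st())
save("wrist","w1")
E
```

```text
True (8.41, array([ 0.5994, -0.0299,  0.0267]), array([-1.1, -0.4,  4.3]), 0.0519, 2.3)
(8.94, array([ 0.5995, -0.0299,  0.0294]), array([-0.1, -0.5,  4. ]), 0.0373, 40.2)
(10.23, array([ 0.5988, -0.03  ,  0.1989]), array([-1. , -0.3, -0.7]), 0.0371, 40.1)
```

View pics/w1.png

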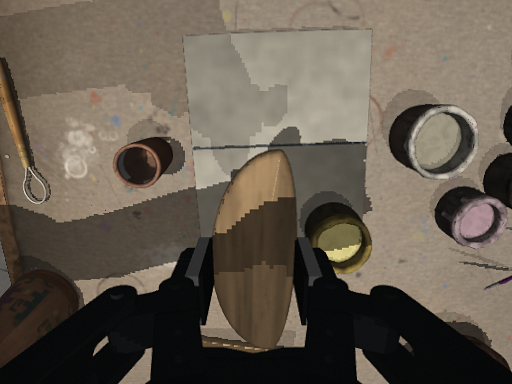

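The rib is held level across its 40 mm. Now I'll place it on the bat.

```bash
python3 - <<'E'
from h import *
b=np.array([.586,.3345]); u=np.array([1,1])/2**.5; c=b-.018*u; R=down(np.pi/4)
arm.movep([*c,.16],R)
arm.move_l([*c,.03],feed=.12)
t=arm.move_l([*c,.003],feed=.015,until_force=3); print(t,st())
arm.command_gripper(.054); print(st())
arm.move_l([*c,.16],feed=.15)
# cup
k=np.array([.4965,-.0175]); Rc=down(np.radians(94)); 
for a in (94,-86):
    q=arm.inverse_kinematics([*k,.03],down(np.radians(a))); print(a,None if q is None else np.round(q,2))
for a in (135,-45):
    q=arm.inverse_kinematics([*(b-.066*u),.03],down(np.radians(a))); print(a,None if q is None else np.round(q,2))
# look at the result
arm.movep([.5,.29,.26],down(np.pi/4)); arm.sleep(.2); p,d,C=save("wrist","w2"); print(st())
for n in ["rib","bat","small_bowl"]:
    print(n,[(np.round(x["position"],4),round(x["score"],2)) for x in spotter.tip_of("wrist",n)[:1]])
    m=spotter.regions_of("wrist",n)[:1]
    if m: m=m[0]["region"]; print("  ",cv2.minAreaRect(np.float32(onplane(np.argwhere(m)[:,::-1],C,{"rib":.018,"bat":.01,"small_bowl":.052}[n])[:,:2]*1000)))
E
```

```text
True (14.13, array([0.5732, 0.3218, 0.0089]), array([0.4, 0.6, 4.3]), 0.0372, 40.5)
(14.44, array([0.5725, 0.321 , 0.0076]), array([-0.2, -0.2, -0.5]), 0.0539, 0.0)
94 [ 0.64  0.65 -0.9   2.08  0.75  0.77  0.91]
-86 [ 0.13  0.48 -0.23  2.11  0.19  0.57 -1.73]
135 [ 0.13  0.87 -1.03  1.81  0.88  1.    1.09]
-45 [-0.29  0.63 -0.36  1.83  0.32  0.73 -1.62]
(16.43, array([0.5003, 0.2897, 0.2583]), array([ 0. , -0.2, -0.4]), 0.054, 0.0)
rib [(array([0.5712, 0.326 , 0.0096]), 0.94)]
   ((571.5790405273438, 321.79583740234375), (39.13565444946289, 101.02848052978516), 45.35023498535156)
bat [(array([0.5863, 0.3309, 0.0011]), 0.79)]
   ((585.1561889648438, 333.374755859375), (202.02732849121094, 202.001953125), 45.6418342590332)
small_bowl [(array([0.6275, 0.3756, 0.0101]), 0.66)]
   ((620.028076171875, 375.4501037597656), (63.709163665771484, 54.32683563232422), 1.8563588857650757)
```

View pics/w2.png

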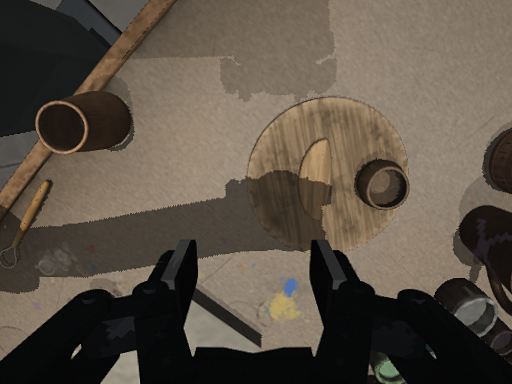

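The rib lies flat on the bat at (316,178), clear of the bowl at (382,185). Now the cup.

```bash
python3 - <<'E'
from h import *
b=np.array([.5855,.334]); u=np.array([1,1])/2**.5; k=np.array([.4968,-.0178]); R=down(np.radians(-86))
arm.command_gripper(.07,25)
arm.movep([*k,.14],R)
arm.move_l([*k,.028],feed=.1)
arm.command_gripper(0,25); s0=st(); print(s0)
if s0[3]<.02: raise SystemExit
arm.move_l([*k,.16],feed=.15); print(st())
c=b-.067*u
arm.movep([*c,.16],down(np.radians(-45)))
arm.move_l([*c,.05],feed=.12)
t=arm.move_l([*c,.028],feed=.015,until_force=3); print(t,st())
arm.command_gripper(.06); print(st())
arm.move_l([*c,.2],feed=.15)
p,d,C=save("top","t1")
for n in ["cup","rib","bat"]: print(n,[(np.round(x["position"],4),round(x["score"],2)) for x in spotter.tip_of("top",n)[:2]])
E
```

```text
(20.08, array([ 0.4972, -0.018 ,  0.0285]), array([-0.9, -0.4,  4.2]), 0.0396, 25.0)
(21.12, array([ 0.4959, -0.0179,  0.159 ]), array([ 0. ,  0.2, -1.4]), 0.0399, 25.4)
True (24.23, array([0.5382, 0.2866, 0.038 ]), array([-0. , -0.6,  4.3]), 0.0398, 25.5)
(24.56, array([0.5373, 0.2858, 0.0368]), array([ 1.1,  0.8, -0.1]), 0.0598, 0.0)
cup []
rib []
bat [(array([ 5.826e-01,  3.331e-01, -3.000e-04]), 0.74)]
```

```bash
python3 - <<'E'
from h import *
arm.move_l([.50,.25,.27],feed=.25)
p,d,C=save("wrist","w3")
for n in ["cup","rib"]: print(n,[(np.round(x["position"],4),round(x["score"],2)) for x in spotter.tip_of("wrist",n)[:2]])
arm.movep([.60,-.03,.25],down(0)); arm.sleep(.3); p,d,C=save("wrist","w4"); print(st())
m=spotter.regions_of("wrist","slab")[0]["region"]; print(cv2.minAreaRect(np.float32(onplane(np.argwhere(m)[:,::-1],C,.03)[:,:2]*1000)))
arm.movep([.55,-.33,.34],down(0)); arm.sleep(.3); p,d,C=save("wrist","w5"); print(st())
for n in ["tee_square","stock_left","stock_right","blade_root","blade_tip","rest"]: print(n,[(np.round(x["position"],4),round(x["score"],2)) for x in spotter.tip_of("wrist",n)[:2]])
for i,r in enumerate(spotter.regions_of("wrist","tee_square")[:1]): np.save("pics/tee.npy",r["region"]); print(r["score"],r["region"].sum())
a=cv2.imread("pics/w4.png");b=cv2.imread("pics/w5.png");cv2.imwrite("pics/w45.png",cv2.resize(np.vstack([a,b]),None,fx=.78,fy=.78,interpolation=cv2.INTER_AREA))
E
```

```text
cup [(array([0.5378, 0.2848, 0.0099]), 0.97)]
rib [(array([0.5725, 0.3242, 0.0129]), 0.67)]
(28.14, array([ 0.6   , -0.0292,  0.2502]), array([-0.3, -0.3, -0.3]), 0.0597, 0.0)
((622.893798828125, -10.520660400390625), (169.99029541015625, 219.40396118164062), 4.108509063720703)
(29.75, array([ 0.5503, -0.3292,  0.3399]), array([ 0.7, -1. ,  0.3]), 0.0601, 0.0)
tee_square [(array([ 0.4979, -0.3344,  0.0313]), 0.71)]
stock_left [(array([ 0.5096, -0.2845,  0.0486]), 0.64)]
stock_right [(array([ 0.4983, -0.3812,  0.0425]), 0.84)]
blade_root [(array([ 0.513 , -0.3144,  0.0497]), 0.95)]
blade_tip [(array([ 0.6381, -0.3362,  0.1186]), 0.64)]
rest [(array([ 0.5748, -0.3307,  0.0024]), 0.94)]
0.73 4593
```

View pics/w45.png

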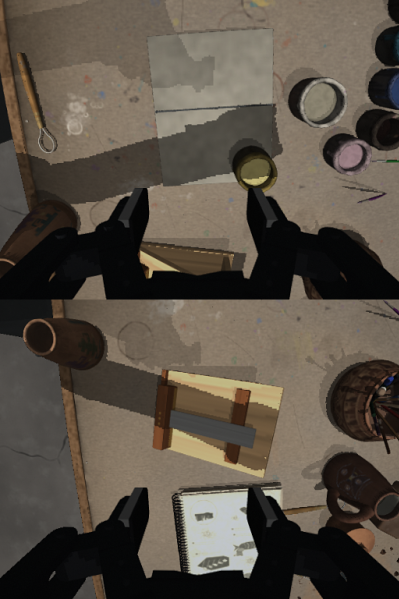

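```bash
cat > fit.py <<'E'
from h import *
from scipy.optimize import minimize
def load(n): z=np.load(f"pics/{n}.npz"); return z["p"],z["d"],(z["K"],z["D"],z["R"],z["t"])
def box(a,b): return np.array([[x,y,z] for x in (a[0],b[0]) for y in (a[1],b[1]) for z in (a[2],b[2])])
BOX=[box((-.01,-.055,0),(.01,.055,.03)),box((.01,-.015,.01),(.16,.015,.013))]
def pose(v,th=np.radians(28)): return Ro.from_euler("ZY",[v[3],-th]).as_matrix(),np.array(v[:3])
def slabfit():
    p,d,C=load("w4"); S=np.array([.6229,-.0105,.03]); a=np.radians(4.1); g=p.astype(float).mean(2)
    Rs=Ro.from_euler("z",a).as_matrix(); ys=np.arange(-.02,.07,.0002); L=[]
    for x in np.arange(-.075,.08,.004):
        q=proj(S+np.c_[np.full_like(ys,x),ys,0*ys]@Rs.T,C).astype(np.float32)
        v=cv2.remap(g.astype(np.float32),q[:,0],q[:,1],cv2.INTER_LINEAR)[:,0]
        v=v-cv2.blur(v.reshape(-1,1),(1,61))[:,0]; i=v[20:-20].argmin()+20; L.append((x,ys[i],v[i]))
    L=np.array(L); m=np.median(L[:,1]); k=abs(L[:,1]-m)<.006
    f=np.polyfit(L[k,0],L[k,1],1); print("line y at front/back",np.polyval(f,[-.085,.085]),"n",k.sum(),"rms",np.std(L[k,1]-np.polyval(f,L[k,0])))
def teefit():
    p,d,C=load("w5"); m=np.load("pics/tee.npy"); mu=m.astype(np.uint8)
    P,_=cloud(d,C,cv2.erode(mu,np.ones((5,5)))>0)
    def parts(v):
        R,t=pose(v); im=np.zeros(m.shape,np.uint8)
        for B in BOX: cv2.fillConvexPoly(im,np.round(cv2.convexHull(np.float32(proj(B@R.T+t,C)))*16).astype(int),1,cv2.LINE_8,4)
        q=(P-t)@R; bl=(q[:,0]>.03)&(abs(q[:,1])<.012); sk=(abs(q[:,0])<.007)&(abs(q[:,1])<.05)
        return im,np.median(q[bl,2])-.013 if bl.any() else .05,np.median(q[sk,2])-.03 if sk.any() else .05
    def cost(v):
        im,e1,e2=parts(v); return 1-(im&mu).sum()/(im|mu).sum()+20*abs(e1)
    best=None
    for v0 in ([.502,-.332,.034,-.12],[.500,-.33,.034,-.16],[.504,-.334,.036,-.09]):
        s=np.array([np.array(v0)]+[np.array(v0)+dd for dd in np.diag([.006,.006,.006,.06])])
        r=minimize(cost,v0,method="Nelder-Mead",options=dict(initial_simplex=s,maxiter=600))
        if best is None or r.fun<best.fun: best=r
        print(r.x.round(4),round(r.fun,4))
    im,e1,e2=parts(best.x); print("depth err blade/stock",e1,e2)
    R,t=pose(best.x); print("tip",R@[.16,.015,.01]+t,"root",R@[.012,.015,.01]+t,"sl",R@[.01,.05,.005]+t)
    o=p[:,:,::-1].copy(); o[cv2.morphologyEx(im,cv2.MORPH_GRADIENT,np.ones((2,2)))>0]=(0,255,0); cv2.imwrite("pics/fit.png",cv2.resize(o[60:240,150:400],None,fx=3,fy=3))
    return best.x
if __name__=="__main__": slabfit(); teefit()
E
python3 fit.py
```

```text
line y at front/back [0.00768925 0.00738172] n 38 rms 0.000386956709060177
[ 0.4997 -0.3316  0.0325 -0.1282] 0.0438
[ 0.4998 -0.3316  0.0325 -0.1282] 0.0438
[ 0.5001 -0.3318  0.0327 -0.1323] 0.0509
depth err blade/stock 1.4833555548286748e-07 -1.3080203005461782e-05
tip [ 0.63708218 -0.33422869  0.11641112] root [ 0.50747813 -0.31752327  0.04692933] sl [ 0.51252916 -0.28288477  0.04157565]
```

View pics/fit.png

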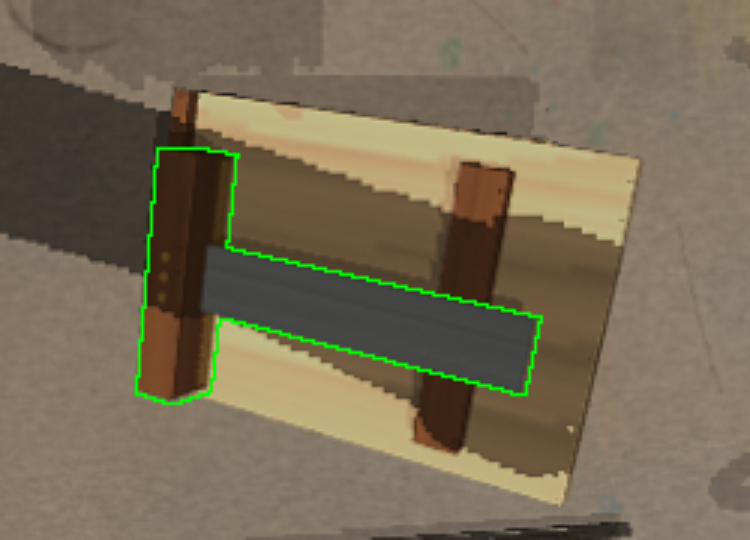

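The green outline shows the fitted square sitting on its image: stock at (180,275), blade tip at (535,355). The scored line is at slab y = +7.6 mm. Now I'll approach and grasp the stock square to the slope.

```bash
cat >> h.py <<'E'
TEE=np.array([.4997,-.3316,.0325,-.1282])
RT=Ro.from_euler("ZY",[TEE[3],-np.radians(28)]).as_matrix()
RG=np.c_[RT[:,1],RT[:,0],-RT[:,2]]
def tp(h,dy=0): return TEE[:3]+RT@[0,dy,h]
E
python3 - <<'E'
from h import *
def ok(p,R):
    q=arm.inverse_kinematics(p,R); return None if q is None else np.round(q,2)
arm.command_gripper(.038,60)
print(np.round(telemetry.sense()["joint_pos"],2))
for h in (.015,.05,.1,.15,.2): print(h,ok(tp(h),RG))
try:
    arm.movep(tp(.13),RG); print("at approach",st(),np.round(telemetry.sense()["joint_pos"],2))
    for h in (.015,.05,.1): print(h,ok(tp(h),RG))
    arm.move_l(tp(.05),feed=.1); print("at .05",st(),np.round(telemetry.sense()["joint_pos"],2))
except arm.Unreachable as e: print("unreachable",e)
E
```

```text
[ 0.88  0.4  -0.58  1.45  0.22  1.36  0.29]
0.015 [ 1.41  0.72 -1.01  2.15  1.36  0.35 -0.71]
0.05 [ 1.45  0.63 -1.01  2.17  1.11  0.32 -0.5 ]
0.1 [ 1.27  0.38 -0.7   2.19 -0.01  0.23  0.54]
0.15 [ 1.37  0.27 -0.75  2.19 -0.2   0.34  0.73]
0.2 [ 1.4   0.15 -0.7   2.18 -0.39  0.47  0.91]
at approach (31.44, array([ 0.4408, -0.3247,  0.1487]), array([ 1.3,  0.2, -0.4]), 0.0379, 0.0) [ 1.34  0.31 -0.74  2.18 -0.12  0.29  0.65]
0.015 [ 1.41  0.72 -1.01  2.15  1.36  0.35 -0.71]
0.05 [ 1.45  0.63 -1.01  2.17  1.11  0.32 -0.5 ]
0.1 [ 1.25  0.37 -0.67  2.19 -0.07  0.23  0.6 ]
at .05 (33.57, array([ 0.4764, -0.3286,  0.0767]), array([-0.3, -0.3,  0.8]), 0.0379, 0.0) [ 1.33  0.55 -0.84  2.17  0.85  0.21 -0.27]
```

```bash
cat >> h.py <<'E'
S=np.array([.6229,-.0105,0]); AS=np.radians(4.05); RS=Ro.from_euler("z",AS).as_matrix()
LINE=.0076
def pl(x,y,z): return S+RS@[x,y,z]
E
python3 - <<'E'
from h import *
t=arm.move_l(tp(.0155),feed=.04,until_force=6); print(t,st())
arm.command_gripper(0,60); print(st())
if telemetry.sense()["finger_gap"]<.015: raise SystemExit("missed")
arm.move_l(tp(.06),feed=.06); print(st())
arm.move_l(tp(.13),feed=.12); print(st())
p0=telemetry.sense()["position"]
arm.move_l([p0[0],p0[1],.20],feed=.15)
arm.movep(pl(-.102,LINE-.015,.14),down(AS)); print(st(), np.round(telemetry.sense()["joint_pos"],2))
save("wrist","w6")
E
```

```text
False (34.58, array([ 0.4925, -0.3307,  0.0463]), array([ 0.7, -0.2, -0.2]), 0.038, 0.0)
(34.88, array([ 0.4923, -0.3308,  0.0466]), array([-3.1,  0.4,  6. ]), 0.0186, 59.3)
(35.77, array([ 0.4716, -0.3281,  0.0852]), array([-0.1, -0.2, -0.9]), 0.0181, 58.6)
(36.5, array([ 0.439 , -0.3238,  0.1468]), array([-0.2,  0.4, -1.5]), 0.0184, 58.6)
(38.21, array([ 0.5213, -0.0265,  0.1392]), array([-0.3, -0.8, -1.3]), 0.0182, 58.7) [ 0.83  0.61 -1.17  1.95  0.66  1.04 -0.57]
```

View pics/w6.png

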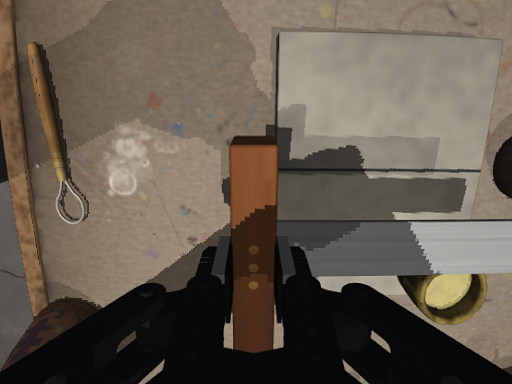

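The square is held. The stock is at (253,245), the blade's left edge lies along row ~220, and the scored line is at row ~170. I'll measure the in-hand pose from this picture.

```bash
cat > inhand.py <<'E'
from h import *
def measure(name,R,t,zl=.0055):
    z=np.load(f"pics/{name}.npz"); p,d=z["p"],z["d"]; C=(z["K"],z["D"],z["R"],z["t"])
    # blade surface from depth, in tool frame
    P,(u,v)=cloud(d,C); q=(P-t)@R
    k=(q[:,1]>.03)&(q[:,1]<.14)&(abs(q[:,0])<.012)&(abs(q[:,2])<.02)
    A=np.c_[q[k,0],q[k,1],np.ones(k.sum())]; f=np.linalg.lstsq(A,q[k,2],rcond=None)[0]
    print("blade top: n",k.sum(),"roll,pitch slope",f[:2].round(4),"z0",f[2].round(4))
    # left edge: scan along tool x at several tool y, largest depth jump / gradient
    g=cv2.GaussianBlur(p,(0,0),.7).astype(np.float32).mean(2); xs=np.arange(-.0,.03,.0002); E=[]
    for y in np.arange(.03,.12,.003):
        zz=f[1]*y+f[2]+.003
        w=t+np.c_[xs,0*xs+y,0*xs+zz]@R.T; m=proj(w,C).astype(np.float32)
        dd=cv2.remap(d,m[:,0],m[:,1],cv2.INTER_NEAREST)[:,0]; j=np.argmax(np.diff(dd)); 
        E.append((y,xs[j],np.diff(dd)[j]))
    E=np.array(E); md=np.median(E[:,1]); kk=abs(E[:,1]-md)<.004; L=np.polyfit(E[kk,0],E[kk,1],1)
    print("left edge tool-x at y=0,.15",np.polyval(L,[0.,.15]).round(4),"n",kk.sum(),"jump",np.median(E[:,2]))
    print("rms",np.std(E[kk,1]-np.polyval(L,E[kk,0])))
    return f,L
if __name__=="__main__":
    s=telemetry.sense(); measure("w6",s["tcp_rot"],s["position"])
    R=s["tcp_rot"]; print("tool z",R[:,2].round(4),"yaw",np.degrees(np.arctan2(R[1,1],R[0,1])))
    z=np.load("pics/w6.npz"); C=(z["K"],z["D"],z["R"],z["t"])
    uv=np.array([[300,170],[470,170]]);print("line rough, slab frame",((onplane(uv,C,.03)-S)@RS).round(4))
    e=np.array([[278.5,90],[277.5,120]]); print("front edge",((onplane(e,C,.03)-S)@RS).round(4))
E
python3 inhand.py
```

```text
blade top: n 8296 roll,pitch slope [0.004  0.0018] z0 0.0032
left edge tool-x at y=0,.15 [0.0158 0.0163] n 24 jump 0.11131452769041061
rms 0.00015555795402320632
tool z [-9.e-04 -7.e-04 -1.e+00] yaw 3.8852830979825357
line rough, slab frame [[-0.0658  0.0071  0.03  ]
 [ 0.0749  0.0077  0.03  ]]
front edge [[-0.0842  0.0682  0.03  ]
 [-0.0845  0.0461  0.03  ]]
```

```bash
python3 - <<'E'
from h import *
from inhand import measure
R=down(AS); y=LINE-.016
arm.move_l(pl(-.102,y,.06),R,feed=.1)
arm.move_l(pl(-.102,y,.0385),R,feed=.03); print(st(),((telemetry.sense()["position"]-S)@RS).round(4))
t=arm.move_l(pl(-.088,y,.0385),R,feed=.01,until_force=5); s=telemetry.sense(); x=(s["position"]-S)@RS; print(t,st(),x.round(4))
if not t or abs(x[0]+.095)>.004: print("odd contact"); raise SystemExit
arm.move_l(pl(x[0]-.0004,y,.0385),R,feed=.01)
t=arm.move_l(pl(x[0]-.0004,y,.031),R,feed=.008,until_force=3); s=telemetry.sense(); print(t,st(),((s["position"]-S)@RS).round(4))
save("wrist","w7"); measure("w7",s["tcp_rot"],s["position"]); print("yaw",np.degrees(np.arctan2(s["tcp_rot"][1,1],s["tcp_rot"][0,1])))
E
```

```text
(40.08, array([ 0.5219, -0.026 ,  0.0386]), array([-0.4,  0.6, -0.7]), 0.0188, 58.7) [-0.1019 -0.0083  0.0386]
True (40.95, array([ 0.5284, -0.0258,  0.0377]), array([ 0.6, -0.4, -1.9]), 0.0179, 58.8) [-0.0953 -0.0085  0.0377]
True (41.69, array([ 0.5281, -0.0257,  0.0361]), array([-0.2,  0. ,  5.3]), 0.0185, 59.5) [-0.0957 -0.0084  0.0361]
blade top: n 8327 roll,pitch slope [ 0.0024 -0.0012] z0 0.003
left edge tool-x at y=0,.15 [0.0165 0.0134] n 16 jump 0.002190887928009033
rms 0.0012228487658295381
yaw 4.041072756664424
```

View pics/w7.png

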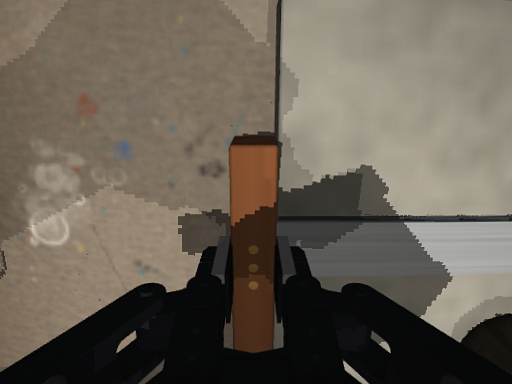

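The blade's left edge (row ~219) lies on the line and the stock is at the front edge (column ~279). I'll press it gently home, release, retreat and check.

```bash
python3 - <<'E'
from h import *
R=down(AS); x=(telemetry.sense()["position"]-S)@RS
t=arm.move_l(pl(x[0]+.004,LINE-.016,x[2]),R,feed=.008,until_force=5); x=(telemetry.sense()["position"]-S)@RS; print(t,st(),x.round(4))
arm.command_gripper(.034); print(st())
arm.move_l(pl(x[0],LINE-.016,.12),R,feed=.06)
arm.move_l(pl(x[0]+.03,LINE-.03,.27),R,feed=.2); arm.sleep(.2)
p,d,C=save("wrist","w8"); print(st())
for n in ["tee_square","blade_root","blade_tip","stock_left","stock_right"]:
    print(n,[(((x["position"]-S)@RS).round(4),round(x["score"],2)) for x in spotter.tip_of("wrist",n)[:1]])
cv2.imwrite("pics/w8c.png",cv2.resize(p[100:300,190:460,::-1],None,fx=2.8,fy=2.8,interpolation=cv2.INTER_CUBIC))
# outline of the square at its goal against the picture
m=spotter.regions_of("wrist","tee_square")[0]["region"]
from fit import BOX
from scipy.optimize import minimize
mu=m.astype(np.uint8)
def cost(v):
    Rz=Ro.from_euler("z",AS+v[2]).as_matrix(); o=pl(v[0],v[1],.02); im=np.zeros(m.shape,np.uint8)
    for B in BOX: cv2.fillConvexPoly(im,np.round(cv2.convexHull(np.float32(proj(B@Rz.T+o,C)))*16).astype(int),1,cv2.LINE_8,4)
    return 1-(im&mu).sum()/(im|mu).sum()
v0=np.array([-.095,LINE-.015,0]); r=minimize(cost,v0,method="Nelder-Mead",options=dict(initial_simplex=np.array([v0]+[v0+e for e in np.diag([.004,.004,.03])])))
print("tee in slab frame x,y,yaw",r.x.round(4),r.fun.round(4),"goal",v0,cost(v0))
P,_=cloud(d,C,cv2.erode(mu,np.ones((3,3)))>0); q=(P-S)@RS; k=q[:,0]>-.07; print("blade z",np.median(q[k&(q[:,0]<-.02),2]),np.median(q[k&(q[:,0]>.02),2]))
E
```

```text
True (42.09, array([ 0.5281, -0.0257,  0.0362]), array([ 0.7, -0. ,  4.6]), 0.0183, 59.4) [-0.0956 -0.0085  0.0362]
(42.39, array([ 0.5273, -0.026 ,  0.0354]), array([0.7, 0.4, 0.1]), 0.0342, 0.0)
(45.12, array([ 0.5585, -0.0375,  0.2691]), array([-0.1,  1.5,  0.8]), 0.0337, 0.0)
tee_square [(array([-0.0983, -0.0075,  0.0181]), 0.65)]
blade_root [(array([-0.0832,  0.0103,  0.0315]), 0.79)]
blade_tip [(array([0.0638, 0.0034, 0.0284]), 0.63)]
stock_left [(array([-0.0852,  0.0436,  0.0277]), 0.77)]
stock_right [(array([-0.0876, -0.0599,  0.0248]), 0.88)]
tee in slab frame x,y,yaw [-0.0962 -0.0075 -0.0053] 0.0705 goal [-0.095  -0.0074  0.    ] 0.08411732152739348
blade z 0.03292877884791078 0.033179802291411924
```

View pics/w8c.png

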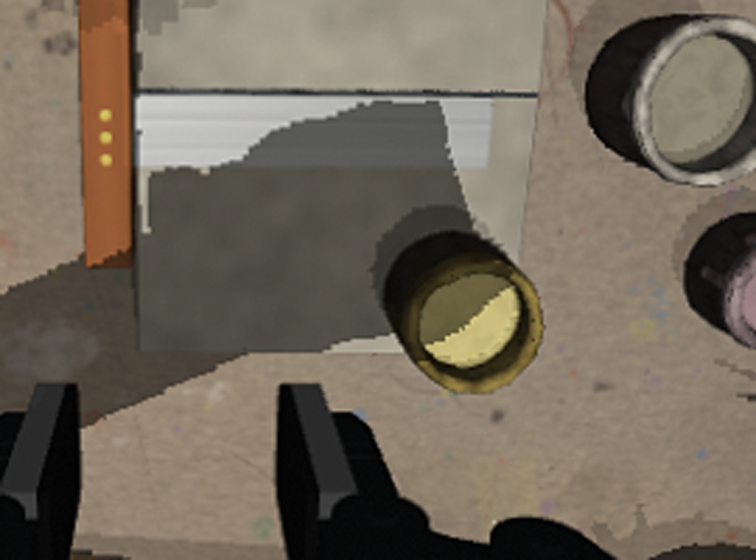

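The blade lies on the line (row ~93 in the crop) and is flat on the slab. The stock's fitted x is about 1 mm short of flush, so I'll nudge it home with the shut fingers.

```bash
python3 - <<'E'
from h import *
R=down(AS); y=LINE-.015
arm.command_gripper(0,40)
arm.movep(pl(-.145,y,.12),R)
arm.move_l(pl(-.145,y,.034),feed=.12)
t=arm.move_l(pl(-.105,y,.034),feed=.012,until_force=8); s=telemetry.sense(); print(t,st(),((s["position"]-S)@RS).round(4))
arm.move_l(pl(-.15,y,.034),feed=.05)
arm.move_l(pl(-.145,y,.14),feed=.15)
arm.move_l(pl(-.065,LINE-.03,.27),R,feed=.2); arm.sleep(.2)
p,d,C=save("wrist","w9"); print(st())
m=spotter.regions_of("wrist","tee_square")[0]["region"]; mu=m.astype(np.uint8)
from fit import BOX
from scipy.optimize import minimize
def cost(v):
    Rz=Ro.from_euler("z",AS+v[2]).as_matrix(); o=pl(v[0],v[1],.02); im=np.zeros(m.shape,np.uint8)
    for B in BOX: cv2.fillConvexPoly(im,np.round(cv2.convexHull(np.float32(proj(B@Rz.T+o,C)))*16).astype(int),1,cv2.LINE_8,4)
    return 1-(im&mu).sum()/(im|mu).sum()
v0=np.array([-.095,LINE-.015,0]); r=minimize(cost,v0,method="Nelder-Mead",options=dict(initial_simplex=np.array([v0]+[v0+e for e in np.diag([.004,.004,.03])])))
print(r.x.round(4),r.fun)
cv2.imwrite("pics/w9c.png",cv2.resize(p[100:300,190:460,::-1],None,fx=2.8,fy=2.8,interpolation=cv2.INTER_CUBIC))
E
```

```text
True (49.58, array([ 0.505 , -0.0263,  0.0334]), array([ 0.4,  0.4, -0.1]), -0.0002, 0.0) [-0.1187 -0.0075  0.0334]
(52.37, array([ 0.559 , -0.0376,  0.2693]), array([ 0.1, -0.8,  0.5]), 0.0, 0.0)
[-0.0947 -0.0075 -0.0091] 0.07541534440918429
```

View pics/w9c.png

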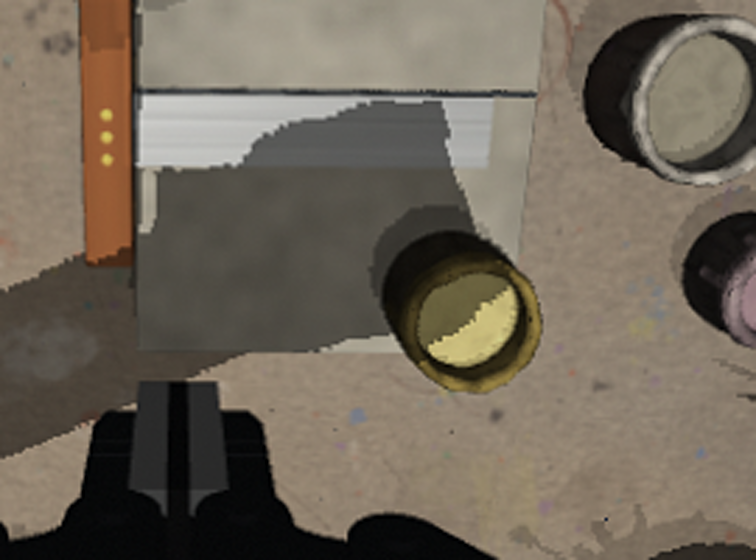

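The stock is flush against the front edge and the blade edge runs along the line from (138,94) to (490,97), within about 1 mm. Handing in.

```bash
python3 -c "
from rig import finish_job
print(finish_job())"
```

```text
the job is handed in; nothing more can be done
None
```

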